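# Steady the drying hook and hang the pine frame

## Task

The steel hook on the drying stand is swinging: first stop it with a gentle touch so that it hangs still and plumb. Then take the small pine frame out of its rest and hang it by the middle of its top rail in the bend of the hook, lowering it until the rail sits in the bend before you let go, so that it hangs about level, at rest and clear of everything else. Leave the varnish can, the sanding block and the brush where they are.

Things in the scene. Friction and masses are not known exactly. Their poses are not given: they have to be found in the camera images.
- stand: Fixed stand; origin on the table straight below the hook's pivot, z up. The pivot is 392 mm above it, its pin along the stand's y. A 18 mm wide arm (underside 397 mm up, ending 9 mm past the pivot on the -x side) runs along +x to a 22 mm post at x = +180 mm. Foot plate 12 mm high, x +20 to +240, y +-55 mm. Its -x side faces the robot within about 0.2 rad of +x; that side is clear.
- hook (a joint): Hook's angle about the pivot, rad: 0 = plumb (balanced), positive = lower end towards the stand's +x, away from the robot. It starts swinging freely, amplitude up to 0.45, period about 0.8 s, hardly damped: it does not settle by itself. One rigid piece of 10 mm round steel, about 0.25 kg, lying in the stand's x-z plane; shape: see hook_seat and hook_tip.
- hook_seat (a point): Bottom of the hook's bend, 197 mm straight below the pivot when plumb: the underside of the frame's top rail sits here (rail's centre then 12 mm higher). Moves with the hook; axes as the stand's when plumb. Shank: straight down 100 mm from the pivot, then jogs to x = +31 mm, then under in a shallow V through this point and up to the tip. Clear width 55 mm at 25 mm above the bottom, wider above.
- hook_tip (a point): Centre of the hook's free end (round, 10 mm diameter), flared out to the stand's -x side: when plumb 56 mm to -x of the pivot and 140 mm below it, the hook's farthest point on that side, so a finger can touch it from -x clear of the shank. Its top is 62 mm above hook_seat: the rail's underside must be higher to pass over it.
- rest: Fixed dark wooden rest, 70 x 220 x 40 mm, origin at the centre of its underside. A groove 22 mm wide and 25 mm deep along its y holds the frame's bottom rail; the groove's floor is 15 mm above the table.
- frame_rail (a point): Centre of the top rail of the loose pine frame, 0.16 kg: 18 mm thick (x), 200 wide (y), 180 high (z). Stands in the rest, y along its y. Top rail 24 mm high (12 above and below this point), stiles 24 wide, bottom rail 40 high, open window 152 x 116 mm. Underside 168 mm below this point. Grip across the 18 mm from above, e.g. 85 mm to either side (hook in the middle), upright or leaning outwards.
- can: Bystander: closed varnish can, 76 mm diameter, 100 mm high, standing; origin at the centre of its underside.
- block: Bystander: cork sanding block, 65 x 110 x 34 mm, origin at the centre of its underside.
- brush: Bystander: flat paint brush, about 200 mm long, lying on the table, handle to its -x.
Not all that is in view belongs to the job. Of the things that look like the rest, take the one that is farthest to the robot's left at the start.

How it is judged:
By the outcome, as a careful person would: the job done as asked, in the order asked, and still so for the second after the job is handed in, with the robot touching nothing.
It also fails if it takes over 72 s, if anything falls off the work surface, if the arm or the gripper's body presses on something with over 40 N, if the wrist force passes 120 N, or if a joint passes its speed limit or range.

## Robot

A 6-joint arm with a two-finger parallel gripper is mounted at the origin on the work surface. World frame = base frame: x ahead of the robot, y to its left, z up, the work surface at z = 0. Lengths are in mm, angles in rad, forces in N, time in s.
With the tool pointing down it reaches from about 400 to 925 mm from the base axis. Payload 12.5 kg.
Tool frame: the origin (TCP) lies on the centre line of the jaws, within the pads' length; the fingertips stand 14 mm ahead of it and the grasp point (between the pads) lies 5 mm behind it; z points along the fingers, x is the direction in which the jaws open and shut, and the axes are right-handed (so a half turn about z gives the same grasp; the last joint's range is limited). The gripper opens to 95 mm and grips with 3 to 60 N. Pads are 20 mm wide; open, the fingers measure 119 mm over their backs; the gripper's body (75 mm by 180 mm) begins 59 mm behind the grasp point.
Start: joints at [-1.278, 0.491, 1.559, -0, 1.092, -0.106], TCP at [242.719, -575.962, 228.661] pointing down, gripper open.
Joint ranges: [-3.1, 3.1], [-0.84, 2.19], [0.05, 2.79], [-1.13, 4.28], [0.06, 2.93], [-2.69, 2.69]. Speed limits (rad/s): [2.22, 2.22, 2.79, 3.14, 3.14, 3.14].

## Interface

Orientations are given as [roll, pitch, yaw] about the fixed x, y, z axes, in that order (R = Rz(yaw) Ry(pitch) Rx(roll)).
In Python, from cell import state, read_camera, job_done gives the robot as it stands.
- The arm moves only by the shell command python3 -m handwheel 'ROWS'. ROWS is JSON, a list of rows, each an object of numbers: "hand": the finger opening in m, from 0 to 0.0951; "x", "y", "z": the shift along the world's x, y, z in m; "spin": the turn about the world's z in units of 5 degrees (1.0 is 5 degrees). In form: [{"hand": .., "x": .., "y": .., "z": .., "spin": ..}, ...]. A call has 1 to 20 rows; each row is the pose to reach, as a shift and turn from the pose commanded when the call began; what a row does not reach only later rows make up. A row lasts 1/12 s, in which the tool goes at most 41.7 mm and 7.16 degrees, less where a joint would pass 70% of its speed; a pose out of reach is approached as far as the arm can. A call with a gripper value outside its range is refused whole. The fingers move at their own pace and stop on an object; the grip force is fixed at half the most. Time passes only in rows, so rows that repeat a pose let the fingers close. It gives the time, the measured TCP pose, the force and the opening at its end, in the units of the state.
- state(): the state, without advancing time (a new reading comes with each control period).
- read_camera(name): name is "scene" or "top" or "wrist"; returns a dict with "img" (480x640x3 uint8, red, green, blue), "fx", "fy", "cx", "cy" (pixels), "T" (4x4, takes a point from camera to world coordinates). Camera axes: x right, y down, z forward; pixel columns grow to the right and rows downward; lengths in mm; the calibration is good to about 2 mm. A picture is of the moment at which its call begins. There is no depth.
- job_done(): hands the job in, once; it reports no verdict.
The state is a dict: "t": time; "joints": joint angles; "qvel": joint speeds; "tau": joint torques, N m; "eef_pos": TCP position; "tcp_rot": TCP orientation; "ft_force": force on the tool from outside, world axes, zero at the start; "moment": the same for the moment, N m; "opening": opening from 0.0 (shut) to 1.0 (fully open).
Only numpy, scipy, OpenCV 4.12 (cv2) and the standard library are available. Lean on these libraries where they do the work, as an engineer would, in place of code of your own. Each camera call takes 0.05 s, during which the arm holds its last target. There are 200 camera calls.

## Working session

There is one attempt and no reset: what is moved stays moved. The work goes in short steps, Python scripts to look and compute and a shell command to move; the robot and the scene stay as the last step left them, time stands still between calls to the robot, and variables do not carry over. Pictures are saved under pics/ and viewed, about 8 in all and at most 12, crops included, and the job is handed in when it is done.

```bash
mkdir -p pics; ls; python3 - <<'E'
from cell import state, read_camera
import cv2,numpy as np
s=state();print(s)
ims=[]
for n in("scene","top"):
    c=read_camera(n);cv2.imwrite(f"pics/{n}0.png",c["img"][:,:,::-1]);np.savez(f"pics/{n}0.npz",**c);print(n,c["fx"],c["cx"],c["cy"],np.round(c["T"],3).tolist())
E
```

```text
pics
{'t': 0.0, 'joints': array([-1.27761338e+00,  4.91581439e-01,  1.55945700e+00,  2.14997792e-06,
        1.09168828e+00, -1.05600912e-01]), 'qvel': array([-1.35395491e-03, -3.08679124e-05, -7.94387714e-04, -3.78042308e-04,
        2.83521373e-04,  6.31061703e-04]), 'tau': array([ 6.72186070e-04, -6.12644434e+01, -2.58184505e+01,  6.93126116e-02,
        4.82182286e-02, -9.44367912e-05]), 'eef_pos': array([ 242.64068561, -575.73000212,  228.04554423]), 'tcp_rot': array([-3.14147122e+00,  1.12754834e-03, -1.17201339e+00]), 'ft_force': array([-0.83149606, -0.17747683, -0.24809587]), 'moment': array([-0.02015268, -0.00510302,  0.00941909]), 'opening': 1.001036402926414}
scene 500.99346169838986 322.8079089833337 233.2291606292226 [[-0.409, 0.755, -0.513, 1143.913], [0.913, 0.343, -0.223, 228.001], [0.008, -0.559, -0.829, 1148.975], [0.0, 0.0, 0.0, 1.0]]
top 516.3901277634535 317.2431812361531 235.41830941304187 [[0.01, -0.997, 0.073, 497.318], [-1.0, -0.009, 0.026, -42.688], [-0.025, -0.073, -0.997, 1414.058], [0.0, 0.0, 0.0, 1.0]]
```

View pics/scene0.png

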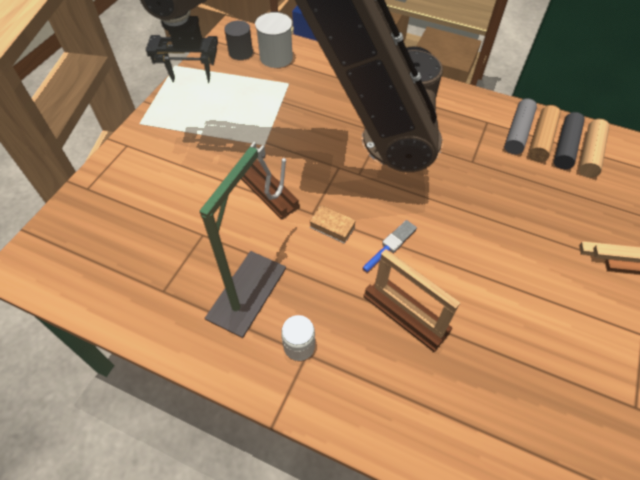

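View pics/top0.png

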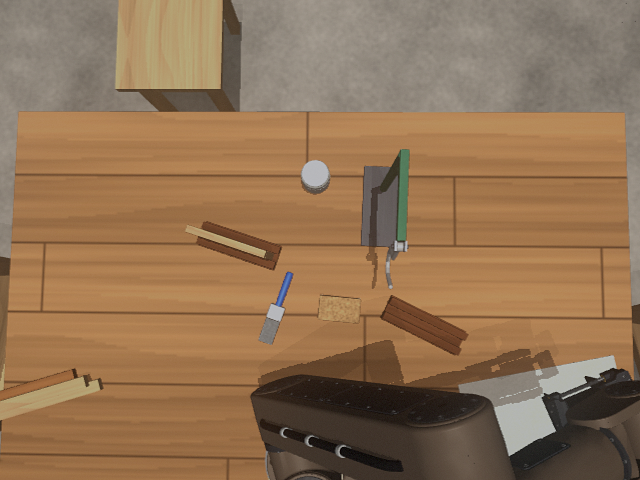

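The top view shows the stand arm from (404,152) to (400,245), with the hook hanging near (390,285). One rest with a frame is at (240,245), an empty rest at (425,325), and something pine and dark is at the far left (40,390). I'll zoom in on that one before choosing a rest.

```bash
python3 - <<'E'
import cv2,numpy as np
t=cv2.imread("pics/top0.png");s=cv2.imread("pics/scene0.png")
f=lambda a:cv2.resize(a,(400,300),interpolation=cv2.INTER_CUBIC)
cv2.imwrite("pics/crop1.png",np.vstack([np.hstack([f(t[350:440,0:120]),f(s[215:290,540:640])]),np.hstack([f(t[205:286,180:288]),f(s[240:360,350:510])])]))
E
```

```text
(no output)
```

View pics/crop1.png

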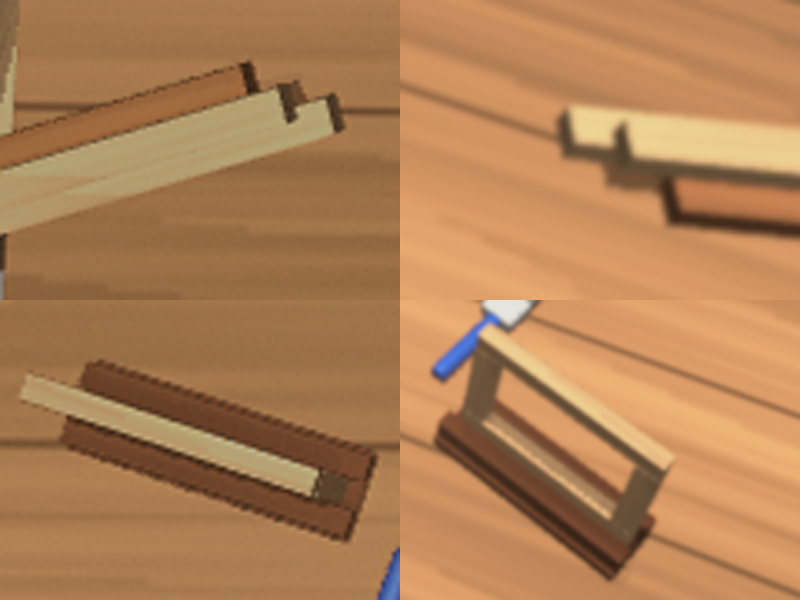

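The far-left thing is only loose boards, so the job's rest is the one holding the frame. Next I'll triangulate the rail ends and the stand arm.

```bash
cat > h.py <<'E'
import numpy as np,cv2
def ray(c,p):
    d=np.array([(p[0]-c["cx"])/c["fx"],(p[1]-c["cy"])/c["fy"],1.]);return c["T"][:3,3],c["T"][:3,:3]@d
def plane(c,p,z):
    o,d=ray(c,p);return o+d*(z-o[2])/d[2]
def tri(v):
    A=np.zeros((3,3));b=np.zeros(3);R=[]
    for c,p in v:
        o,d=ray(c,p);d=d/np.linalg.norm(d);P=np.eye(3)-np.outer(d,d);A+=P;b+=P@o;R.append((P,o))
    x=np.linalg.solve(A,b);return x,[round(float(np.linalg.norm(P@(x-o))),1) for P,o in R]
def proj(c,X):
    q=np.linalg.inv(c["T"])@np.r_[X,1];return c["fx"]*q[0]/q[2]+c["cx"],c["fy"]*q[1]/q[2]+c["cy"]
E
python3 - <<'E'
from h import *
L=lambda n:dict(np.load(f"pics/{n}0.npz"))
t,s=L("top"),L("scene")
a,ra=tri([(t,(186.5,228.2)),(s,(454,306.4))]);b,rb=tri([(t,(265.9,254.4)),(s,(386,252.4))])
print("rail top +y end",a.round(),ra,"-y end",b.round(),rb,"len",np.linalg.norm(a-b),"yaw of y",np.degrees(np.arctan2(-(a-b)[0],(a-b)[1])))
def green(c):
    h=cv2.cvtColor(c["img"],cv2.COLOR_RGB2HSV);m=((h[...,0]>45)&(h[...,0]<90)&(h[...,1]>70)).astype(np.uint8);m[:,430:]=0;return m
for n,c in(("top",t),("scene",s)):
    m=green(c);k=cv2.findContours(m,0,2)[0];k=max(k,key=cv2.contourArea);ap=cv2.approxPolyDP(k,2,True)[:,0];print(n,cv2.contourArea(k),ap.tolist())
# dark foot plate in top
im=t["img"].astype(int);m=((im.max(2)<110)&(np.ptp(im,axis=2)<25)).astype(np.uint8);m[:150]=0;m[260:]=0;m[:,:350]=0;m[:,420:]=0
k=max(cv2.findContours(m,0,2)[0],key=cv2.contourArea);ap=cv2.approxPolyDP(k,2,True)[:,0];print("foot",[(q.tolist(),plane(t,q,12)[:2].round().tolist()) for q in ap])
f=lambda a,w,h:cv2.resize(a,(w,h),interpolation=cv2.INTER_CUBIC)
cv2.imwrite("pics/crop2.png",np.hstack([f(t["img"][140:300,350:430],300,600),f(s["img"][130:340,190:310],343,600)])[:,:,::-1])
E
```

```text
rail top +y end [602. 301. 185.] [2.9, 2.9] -y end [539. 116. 185.] [5.1, 5.1] len 195.6024809945014 yaw of y -18.996603670645264
top 650.0 [[402, 149], [399, 153], [401, 159], [397, 240], [404, 240], [408, 150]]
scene 419.0 [[253, 148], [247, 151], [201, 212], [207, 212], [212, 208], [213, 203], [219, 199], [255, 151]]
foot [([400, 150], [836.0, -231.0]), ([400, 156], [820.0, -231.0]), ([398, 154], [825.0, -225.0]), ([391, 167], [789.0, -206.0]), ([364, 167], [789.0, -132.0]), ([361, 244], [577.0, -125.0]), ([388, 246], [572.0, -198.0]), ([387, 259], [537.0, -196.0]), ([389, 254], [551.0, -201.0]), ([393, 259], [537.0, -212.0]), ([399, 251], [559.0, -228.0]), ([393, 250], [562.0, -212.0]), ([395, 239], [591.0, -217.0]), ([404, 243], [581.0, -241.0]), ([404, 251], [559.0, -241.0]), ([404, 241], [586.0, -241.0]), ([396, 239], [592.0, -220.0])]
```

View pics/crop2.png

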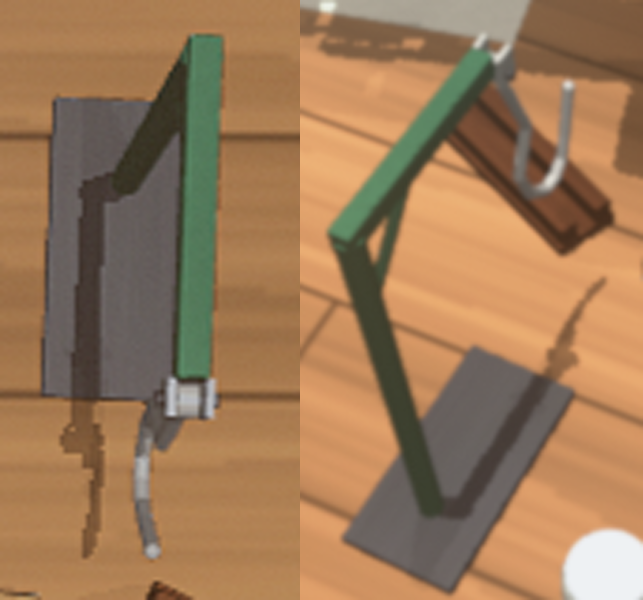

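The crop shows the whole foot plate in the scene view, and the pivot bracket at about (401,246) in top and (258,151) in scene. The hook is swung towards the robot. I'll cross-check the stand pose from these.

```bash
python3 - <<'E'
from h import *
L=lambda n:dict(np.load(f"pics/{n}0.npz"))
t,s=L("top"),L("scene")
for p in[(251.2,251.4),(285.5,267.5),(243,337),(205.4,319)]:print("foot scene",plane(s,p,12).round())
print("pivot top z392/405",plane(t,(401,246.5),392).round(),plane(t,(401,246.5),405).round(),"tri",tri([(t,(401,246.5)),(s,(258.5,151.5))]))
print("armend tri",tri([(t,(401.9,240.5)),(s,(254.7,150.3))]),"armfar",tri([(t,(405.5,149.8)),(s,(205,211))]))
print("far z415",plane(t,(405.2,150),415).round(),"near",plane(t,(401.5,240.5),415).round())
print("rail z195: ",plane(t,(226.2,241.2),195).round(), "scene",plane(s,(420,279.4),195).round())
for n,p in(("can",(315,172)),("block",(340,308)),("rest2",(425,325))):print(n,plane(t,p,30).round())
E
```

```text
foot scene [ 573. -227.   12.]
foot scene [ 580. -122.   12.]
foot scene [ 794. -129.   12.]
foot scene [ 791. -236.   12.]
pivot top z392/405 [ 551. -182.  392.] [ 551. -180.  405.] tri (array([ 549.78182702, -178.51968022,  395.1192377 ]), [3.0, 3.0])
armend tri (array([ 560.96137535, -178.9002086 ,  409.15733188]), [2.4, 2.4]) armfar (array([ 737.14290751, -184.55493323,  418.68418124]), [2.7, 2.7])
far z415 [ 739. -187.  415.] near [ 562. -179.  415.]
rail z195:  [570. 205. 195.] scene [577. 213. 195.]
can [771.   1.  30.]
block [405. -69.  30.]
rest2 [ 363. -294.   30.]
```

```bash
python3 -m handwheel '[{"hand":0,"x":0.142,"y":0.403,"z":0.021,"spin":-5},{"hand":0,"x":0.142,"y":0.403,"z":0.021,"spin":-5},{"hand":0,"x":0.142,"y":0.403,"z":0.021,"spin":-5},{"hand":0,"x":0.142,"y":0.403,"z":0.021,"spin":-5},{"hand":0,"x":0.142,"y":0.403,"z":0.021,"spin":-5},{"hand":0,"x":0.142,"y":0.403,"z":0.021,"spin":-5},{"hand":0,"x":0.142,"y":0.403,"z":0.021,"spin":-5},{"hand":0,"x":0.142,"y":0.403,"z":0.021,"spin":-5},{"hand":0,"x":0.142,"y":0.403,"z":0.021,"spin":-5},{"hand":0,"x":0.142,"y":0.403,"z":0.021,"spin":-5},{"hand":0,"x":0.142,"y":0.403,"z":0.021,"spin":-5},{"hand":0,"x":0.142,"y":0.403,"z":0.021,"spin":-5},{"hand":0,"x":0.142,"y":0.403,"z":0.021,"spin":-5}]'
python3 - <<'E'
from cell import *
import cv2,numpy as np
for n in("wrist","top"):
    c=read_camera(n);cv2.imwrite(f"pics/{n}1.png",c["img"][:,:,::-1]);np.savez(f"pics/{n}1.npz",**c)
w,t=cv2.imread("pics/wrist1.png"),cv2.imread("pics/top1.png")
cv2.imwrite("pics/v1.png",np.hstack([cv2.resize(w,(520,390)),cv2.resize(t[200:360,340:455],(280,390))]))
s=state();print(s["eef_pos"],s["tcp_rot"],s["ft_force"])
E
```

```text
t: 1.18
eef_pos: [384.9, -172.7, 249.7]
tcp_rot: [-3.142, -0.0, -1.606]
ft_force: [0.3, -1.0, -0.2]
opening: 0.144
[ 384.53462746 -173.81969769  249.52247558] [ 3.14135718e+00 -1.50628968e-04 -1.60902448e+00] [-0.48020922  0.24149581 -0.65315205]
```

View pics/v1.png

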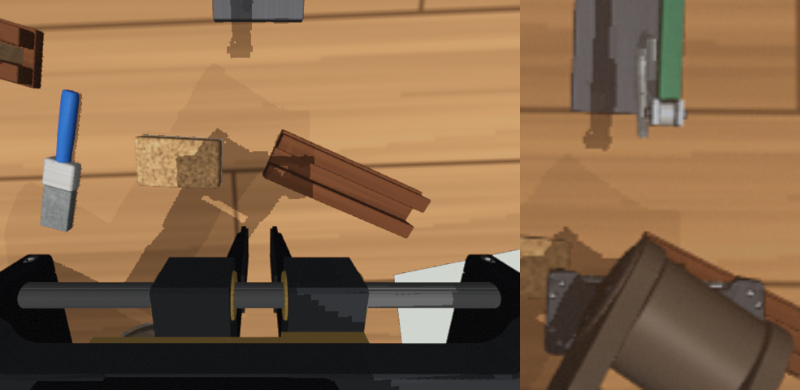

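```bash
python3 -m handwheel '[{"hand":0,"x":0.015,"y":-0.002},{"hand":0,"x":0.03,"y":-0.004},{"hand":0,"x":0.04,"y":-0.004},{"hand":0,"x":0.048,"y":-0.004},{"hand":0,"x":0.056,"y":-0.004},{"hand":0,"x":0.063,"y":-0.004},{"hand":0,"x":0.07,"y":-0.004},{"hand":0,"x":0.076,"y":-0.004},{"hand":0,"x":0.082,"y":-0.004},{"hand":0,"x":0.088,"y":-0.004},{"hand":0,"x":0.094,"y":-0.004},{"hand":0,"x":0.099,"y":-0.004},{"hand":0,"x":0.104,"y":-0.004},{"hand":0,"x":0.108,"y":-0.004},{"hand":0,"x":0.112,"y":-0.004},{"hand":0,"x":0.112,"y":-0.004},{"hand":0,"x":0.112,"y":-0.004},{"hand":0,"x":0.112,"y":-0.004},{"hand":0,"x":0.112,"y":-0.004},{"hand":0,"x":0.112,"y":-0.004}]'
python3 -m handwheel '[{"hand":0},{"hand":0},{"hand":0},{"hand":0},{"hand":0},{"hand":0},{"hand":0},{"hand":0},{"hand":0},{"hand":0},{"hand":0},{"hand":0}]'
cat > watch.py <<'E'
import sys,time
from cell import *
from h import *
out=[]
for i in range(int(sys.argv[1])):
    c=read_camera("scene");out.append(c["img"][130:220,215:310])
b=out[0].astype(int)
print([int((np.abs(o.astype(int)-b).max(2)>40).sum()) for o in out])
c["img"]=c["img"];np.savez("pics/last.npz",**c)
cv2.imwrite(f"pics/{sys.argv[2]}.png",cv2.resize(c["img"][120:300,190:310],(400,600),interpolation=cv2.INTER_CUBIC)[:,:,::-1])
s=state();print(s["t"],s["eef_pos"],s["ft_force"])
E
python3 watch.py 8 v2
```

```text
[0, 501, 728, 702, 758, 758, 759, 739]
1.6833 [ 384.59778479 -173.31748648  249.59664754] [ 0.16569806 -1.22819909  0.2641927 ]invalid input
invalid input
```

View pics/v2.png

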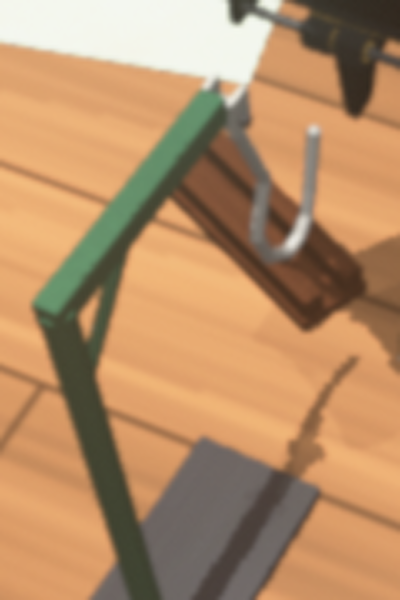

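The move was refused because every row needs all five fields. The view shows the hook still swinging freely, with the finger clear of it. I'll retype the rows with every field.

```bash
python3 -m handwheel '[{"hand":0,"x":0.015,"y":-0.002,"z":0,"spin":0},{"hand":0,"x":0.03,"y":-0.004,"z":0,"spin":0},{"hand":0,"x":0.04,"y":-0.004,"z":0,"spin":0},{"hand":0,"x":0.048,"y":-0.004,"z":0,"spin":0},{"hand":0,"x":0.056,"y":-0.004,"z":0,"spin":0},{"hand":0,"x":0.063,"y":-0.004,"z":0,"spin":0},{"hand":0,"x":0.07,"y":-0.004,"z":0,"spin":0},{"hand":0,"x":0.076,"y":-0.004,"z":0,"spin":0},{"hand":0,"x":0.082,"y":-0.004,"z":0,"spin":0},{"hand":0,"x":0.088,"y":-0.004,"z":0,"spin":0},{"hand":0,"x":0.094,"y":-0.004,"z":0,"spin":0},{"hand":0,"x":0.099,"y":-0.004,"z":0,"spin":0},{"hand":0,"x":0.104,"y":-0.004,"z":0,"spin":0},{"hand":0,"x":0.108,"y":-0.004,"z":0,"spin":0},{"hand":0,"x":0.112,"y":-0.004,"z":0,"spin":0},{"hand":0,"x":0.112,"y":-0.004,"z":0,"spin":0},{"hand":0,"x":0.112,"y":-0.004,"z":0,"spin":0},{"hand":0,"x":0.112,"y":-0.004,"z":0,"spin":0},{"hand":0,"x":0.112,"y":-0.004,"z":0,"spin":0},{"hand":0,"x":0.112,"y":-0.004,"z":0,"spin":0}]'
python3 -m handwheel '[{"hand":0,"x":0,"y":0,"z":0,"spin":0},{"hand":0,"x":0,"y":0,"z":0,"spin":0},{"hand":0,"x":0,"y":0,"z":0,"spin":0},{"hand":0,"x":0,"y":0,"z":0,"spin":0},{"hand":0,"x":0,"y":0,"z":0,"spin":0},{"hand":0,"x":0,"y":0,"z":0,"spin":0},{"hand":0,"x":0,"y":0,"z":0,"spin":0},{"hand":0,"x":0,"y":0,"z":0,"spin":0},{"hand":0,"x":0,"y":0,"z":0,"spin":0},{"hand":0,"x":0,"y":0,"z":0,"spin":0}]'
python3 watch.py 12 v3
```

```text
t: 3.35
eef_pos: [496.6, -177.0, 249.7]
tcp_rot: [-3.142, -0.0, -1.608]
ft_force: [0.1, 0.3, -0.4]
opening: -0.0
t: 4.18
eef_pos: [496.7, -177.0, 249.7]
tcp_rot: [3.142, -0.0, -1.608]
ft_force: [-0.7, -0.5, 0.8]
opening: 0.003
[0, 0, 0, 0, 0, 0, 0, 0, 0, 0, 0, 0]
4.7833 [ 496.70898762 -176.96075116  249.67185522] [ 0.02798133 -0.3968509  -0.02334285]
```

View pics/v3.png

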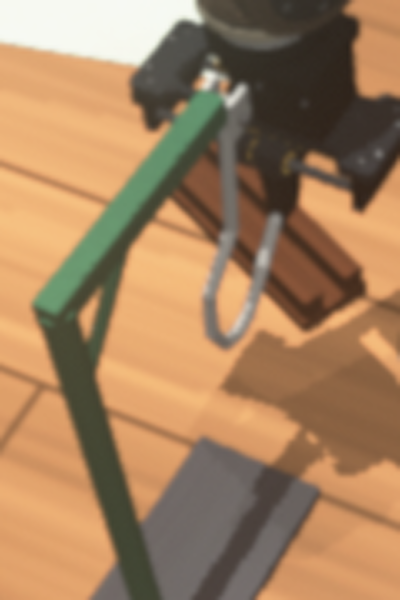

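The hook leans at rest against the finger just past plumb, with no motion over 12 frames. I'll back off slowly so it follows the finger down to plumb.

```bash
python3 -m handwheel '[{"hand":0,"x":-0.0006,"y":0,"z":0,"spin":0},{"hand":0,"x":-0.0012,"y":0,"z":0,"spin":0},{"hand":0,"x":-0.0018,"y":0,"z":0,"spin":0},{"hand":0,"x":-0.0024,"y":0,"z":0,"spin":0},{"hand":0,"x":-0.003,"y":0,"z":0,"spin":0},{"hand":0,"x":-0.0036,"y":0,"z":0,"spin":0},{"hand":0,"x":-0.0042,"y":0,"z":0,"spin":0},{"hand":0,"x":-0.0048,"y":0,"z":0,"spin":0},{"hand":0,"x":-0.0054,"y":0,"z":0,"spin":0},{"hand":0,"x":-0.006,"y":0,"z":0,"spin":0},{"hand":0,"x":-0.0066,"y":0,"z":0,"spin":0},{"hand":0,"x":-0.0072,"y":0,"z":0,"spin":0},{"hand":0,"x":-0.0078,"y":0,"z":0,"spin":0},{"hand":0,"x":-0.0084,"y":0,"z":0,"spin":0},{"hand":0,"x":-0.009,"y":0,"z":0,"spin":0},{"hand":0,"x":-0.0096,"y":0,"z":0,"spin":0},{"hand":0,"x":-0.0102,"y":0,"z":0,"spin":0},{"hand":0,"x":-0.0108,"y":0,"z":0,"spin":0},{"hand":0,"x":-0.0114,"y":0,"z":0,"spin":0},{"hand":0,"x":-0.012,"y":0,"z":0,"spin":0}]'
python3 -m handwheel '[{"hand":0,"x":-0.0006,"y":0,"z":0,"spin":0},{"hand":0,"x":-0.0012,"y":0,"z":0,"spin":0},{"hand":0,"x":-0.0018,"y":0,"z":0,"spin":0},{"hand":0,"x":-0.0024,"y":0,"z":0,"spin":0},{"hand":0,"x":-0.003,"y":0,"z":0,"spin":0},{"hand":0,"x":-0.0036,"y":0,"z":0,"spin":0},{"hand":0,"x":-0.0042,"y":0,"z":0,"spin":0},{"hand":0,"x":-0.0048,"y":0,"z":0,"spin":0},{"hand":0,"x":-0.0054,"y":0,"z":0,"spin":0},{"hand":0,"x":-0.006,"y":0,"z":0,"spin":0},{"hand":0,"x":-0.0066,"y":0,"z":0,"spin":0},{"hand":0,"x":-0.0072,"y":0,"z":0,"spin":0},{"hand":0,"x":-0.0078,"y":0,"z":0,"spin":0},{"hand":0,"x":-0.0084,"y":0,"z":0,"spin":0},{"hand":0,"x":-0.009,"y":0,"z":0,"spin":0},{"hand":0,"x":-0.0096,"y":0,"z":0,"spin":0},{"hand":0,"x":-0.0102,"y":0,"z":0,"spin":0},{"hand":0,"x":-0.0108,"y":0,"z":0,"spin":0},{"hand":0,"x":-0.0114,"y":0,"z":0,"spin":0},{"hand":0,"x":-0.012,"y":0,"z":0,"spin":0}]'
python3 watch.py 3 v4
python3 -m handwheel '[{"hand":0,"x":-0.0008,"y":0,"z":0,"spin":0},{"hand":0,"x":-0.0016,"y":0,"z":0,"spin":0},{"hand":0,"x":-0.0024,"y":0,"z":0,"spin":0},{"hand":0,"x":-0.0032,"y":0,"z":0,"spin":0},{"hand":0,"x":-0.004,"y":0,"z":0,"spin":0},{"hand":0,"x":-0.0048,"y":0,"z":0,"spin":0},{"hand":0,"x":-0.0056,"y":0,"z":0,"spin":0},{"hand":0,"x":-0.0064,"y":0,"z":0,"spin":0},{"hand":0,"x":-0.0072,"y":0,"z":0,"spin":0},{"hand":0,"x":-0.008,"y":0,"z":0,"spin":0},{"hand":0,"x":-0.01,"y":0,"z":0,"spin":0},{"hand":0,"x":-0.014,"y":0,"z":0,"spin":0},{"hand":0,"x":-0.02,"y":0,"z":0,"spin":0},{"hand":0,"x":-0.03,"y":0,"z":0,"spin":0},{"hand":0,"x":-0.045,"y":0,"z":0,"spin":0},{"hand":0,"x":-0.06,"y":0,"z":0,"spin":0},{"hand":0,"x":-0.075,"y":0,"z":0,"spin":0},{"hand":0,"x":-0.08,"y":0,"z":0,"spin":0},{"hand":0,"x":-0.08,"y":0,"z":0,"spin":0}]'
python3 watch.py 16 v5; cp pics/last.npz pics/plumb.npz
```

```text
t: 6.45
eef_pos: [484.7, -177.0, 249.7]
tcp_rot: [3.142, -0.0, -1.608]
ft_force: [-0.4, -0.1, -0.2]
opening: 0.003
t: 8.12
eef_pos: [472.6, -177.0, 249.7]
tcp_rot: [3.142, -0.0, -1.608]
ft_force: [0.9, -0.2, 0.1]
opening: 0.004
[0, 0, 0]
8.2667 [ 472.69360675 -176.94669098  249.66303985] [-0.1681171   1.10186673 -0.74453953]
t: 9.85
eef_pos: [391.6, -176.9, 250.0]
tcp_rot: [-3.141, -0.0, -1.609]
ft_force: [-0.2, 0.5, 0.6]
opening: 0.006
[0, 0, 1, 6, 6, 8, 5, 4, 3, 1, 1, 1, 0, 0, 0, 0]
10.65 [ 392.74502575 -176.95586478  249.66280683] [ 0.3279633  -0.21445728 -0.40524843]
```

View pics/v5.png

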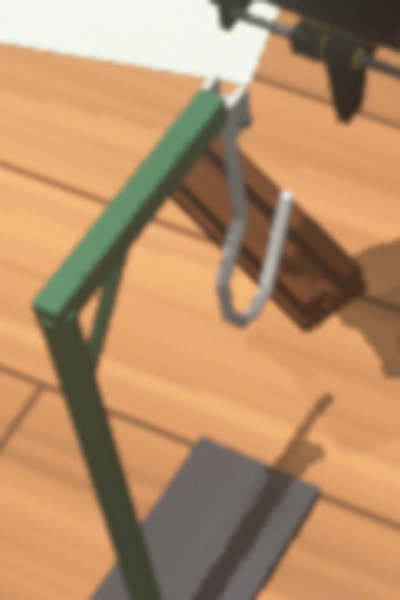

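The hook hangs free with only a few pixels flickering. I'll quantify the residual swing and the tip position, both for plumb and to refine the stand pose.

```bash
python3 - <<'E'
from cell import *
from h import *
F=[];
for i in range(17):F.append(read_camera("scene"))
P=lambda c:cv2.GaussianBlur(c["img"],(0,0),0.8).astype(np.float32).mean(2)
# sub-pixel shift of the bend by least-squares optical flow against first frame
a=P(F[0])[170:220,252:284];gx,gy=np.gradient(a,axis=1),np.gradient(a,axis=0)
M=(np.hypot(gx,gy)>6)
print([np.round(np.linalg.lstsq(np.c_[gx[M],gy[M]],(a-P(f)[170:220,252:284])[M],rcond=None)[0],2).tolist() for f in F])
t=read_camera("top");np.savez("pics/top2.npz",**t)
c=dict(np.load("pics/plumb.npz"))
im=t["img"].astype(int);m=((np.ptp(im,axis=2)<25)&(im.max(2)>95)).astype(np.uint8)
m[:,:375]=0;m[:,412:]=0;m[:240]=0;m[275:]=0
for r in range(240,275):
    x=np.flatnonzero(m[r]); 
    if len(x):print(r,x.min(),x.max(),end="; ")
print()
# scene tip: topmost bright grey in the columns right of shank
g=c["img"].astype(int);k=((np.ptp(g,axis=2)<28)&(g.max(2)>110));k[:,:250]=0;k[:,285:]=0;k[:170]=0;k[222:]=0
for r in range(170,222):
    x=np.flatnonzero(k[r])
    if len(x):print(r,x.tolist(),end="; ")
E
```

```text
[[0.0, 0.0], [-0.019999999552965164, -0.0], [-0.029999999329447746, -0.0], [-0.03999999910593033, -0.0], [-0.07000000029802322, -0.0], [-0.09000000357627869, -0.0], [-0.10000000149011612, -0.0], [-0.10000000149011612, 0.009999999776482582], [-0.10000000149011612, 0.009999999776482582], [-0.10000000149011612, 0.0], [-0.07999999821186066, -0.0], [-0.05999999865889549, -0.0], [-0.03999999910593033, -0.0], [-0.029999999329447746, -0.0], [-0.029999999329447746, -0.0], [-0.019999999552965164, -0.009999999776482582], [-0.019999999552965164, -0.009999999776482582]]
240 377 395; 241 377 406; 242 377 406; 243 378 406; 244 379 406; 245 379 407; 246 387 407; 247 387 407; 248 387 407; 249 386 406; 250 386 406; 251 386 405; 252 387 389; 253 386 389; 254 387 389; 255 386 389; 256 386 389; 257 386 389; 258 387 389; 259 387 389; 260 387 389; 261 387 389; 262 387 389; 263 387 389; 264 387 390; 265 387 390; 266 388 390; 267 388 390; 268 388 390; 269 388 390; 270 388 391; 271 388 391; 272 388 391; 273 388 391; 274 388 391; 
170 [261]; 171 [261]; 176 [259]; 177 [259]; 178 [259, 274, 275, 276]; 179 [274, 
[... 757 characters left out ...]
 197 [258, 259, 260, 270, 271, 272, 273]; 198 [257, 258, 259, 269, 270, 271, 272, 273]; 199 [257, 258, 259, 269, 270, 271, 272, 273]; 200 [257, 258, 269, 270, 271, 272, 273]; 201 [256, 257, 258, 268, 269, 270, 271, 272]; 202 [256, 257, 258, 268, 269, 270, 271, 272]; 203 [256, 257, 268, 269, 270, 271, 272]; 204 [256, 257, 268, 269, 270, 271]; 205 [256, 257, 268, 269, 270, 271]; 206 [256, 257, 268, 269, 270, 271]; 207 [256, 257, 268, 269, 270]; 208 [256, 257, 268, 269, 270]; 209 [257, 258, 267, 268, 269]; 210 [257, 258, 267, 268]; 211 [257, 258, 266, 267, 268]; 212 [257, 258, 266, 267]; 213 [257, 258, 259, 265, 266]; 214 [258, 259, 260, 263, 264, 265, 266]; 215 [259, 262, 263, 264]; 216 [263];
```

The residual swing is under 0.1 px, about 0.002 rad, so the hook is still. Next I'll locate the tip in both views, read the wrist camera's offset, and refine the stand from the wrist view.

```bash
python3 - <<'E'
from h import *
L=lambda n:dict(np.load(f"pics/{n}.npz"))
t,s,w=L("top2"),L("plumb"),L("wrist1")
im=t["img"].astype(int)
for r in range(272,290):print(r,im[r,384:396].max(1).tolist(),np.ptp(im[r,384:396],axis=1).tolist()) if r>271 else 0
print("cam rel TCP",(w["T"][:3,3]-[384.7,-173,249.6]).round(),"axes",w["T"][:3,:3].round(2).tolist())
g=w["img"].astype(int);m=((np.ptp(g,axis=2)<30)&(g.max(2)<130)).astype(np.uint8);m[60:]=0;m[:,:230]=0;m[:,400:]=0
for r in range(0,32,4):
    x=np.flatnonzero(m[r]);print(r,x.min() if len(x) else 0,x.max() if len(x) else 0, [plane(w,(q,r),12)[:2].round(1).tolist() for q in (x.min(),x.max())] if len(x) else 0)
E
```

```text
272 [170, 170, 172, 161, 104, 127, 131, 127, 146, 174, 172, 170] [90, 91, 94, 81, 7, 11, 11, 18, 68, 93, 90, 92]
273 [170, 170, 173, 162, 101, 138, 150, 138, 143, 173, 170, 171] [88, 91, 93, 82, 9, 10, 9, 15, 67, 94, 92, 90]
274 [174, 173, 173, 164, 129, 169, 184, 166, 149, 174, 172, 172] [90, 90, 93, 84, 20, 7, 2, 8, 45, 94, 91, 91]
275 [175, 175, 176, 170, 146, 167, 179, 161, 154, 176, 175, 175] [93, 92, 94, 89, 36, 2, 1, 10, 46, 95, 93, 92]
276 [176, 176, 177, 177, 171, 146, 153, 154, 165, 178, 178, 177] [95, 94, 93, 96, 73, 8, 6, 22, 85, 95, 94, 96]
277 [166, 169, 176, 176, 177, 173, 160, 177, 177, 175, 176, 176] [89, 90, 92, 96, 96, 95, 86, 98, 96, 94, 92, 93]
278 [168, 167, 169, 178, 176, 178, 177, 176, 177, 175, 176, 175] [89, 89, 90, 93, 96, 94, 94, 96, 96, 91, 92, 94]
279 [168, 165, 166, 170, 177, 177, 176, 176, 176, 175, 176, 176] [88, 90, 90, 89, 94, 93, 94, 93, 92, 93, 93, 93]
280 [166, 166, 166, 166, 166, 169, 176, 178, 175, 176, 177, 175] [89, 88, 88, 89, 90, 92, 93, 92, 94, 94, 94, 94]
281 [164, 164, 162, 164, 164, 163, 167, 172, 164, 167, 175, 174] [88, 88, 87, 88, 88
[... 667 characters left out ...]
5, 86, 85, 86, 86, 88, 85, 86, 86, 86, 87, 86]
288 [161, 160, 161, 161, 162, 161, 162, 159, 161, 161, 160, 160] [85, 87, 88, 87, 88, 88, 86, 88, 87, 87, 86, 86]
289 [159, 160, 161, 161, 161, 162, 161, 161, 162, 161, 161, 162] [86, 87, 88, 87, 87, 86, 85, 87, 87, 88, 87, 88]
cam rel TCP [ 83.  -2. 156.] axes [[-0.04, -0.96, -0.29], [-1.0, 0.03, 0.01], [0.0, 0.29, -0.96]]
0 262 373 [[594.4, -124.8], [590.6, -231.9]]
4 262 373 [[591.1, -124.5], [587.2, -231.9]]
8 262 373 [[587.8, -124.2], [583.9, -231.9]]
12 262 373 [[584.4, -123.9], [580.5, -232.0]]
16 262 372 [[581.0, -123.7], [577.1, -231.0]]
20 262 372 [[577.6, -123.4], [573.7, -231.0]]
24 263 371 [[574.1, -124.1], [570.3, -230.1]]
28 0 0 0
```

```bash
python3 -m handwheel '[{"hand":0.06,"x":0,"y":0.04,"z":0.02,"spin":1},{"hand":0.06,"x":0,"y":0.08,"z":0.04,"spin":2},{"hand":0.06,"x":0.154,"y":0.31,"z":0.08,"spin":14.7},{"hand":0.06,"x":0.154,"y":0.31,"z":0.08,"spin":14.7},{"hand":0.06,"x":0.154,"y":0.31,"z":0.08,"spin":14.7},{"hand":0.06,"x":0.154,"y":0.31,"z":0.08,"spin":14.7},{"hand":0.06,"x":0.154,"y":0.31,"z":0.08,"spin":14.7},{"hand":0.06,"x":0.154,"y":0.31,"z":0.08,"spin":14.7},{"hand":0.06,"x":0.154,"y":0.31,"z":0.08,"spin":14.7},{"hand":0.06,"x":0.154,"y":0.31,"z":0.08,"spin":14.7},{"hand":0.06,"x":0.154,"y":0.31,"z":0.08,"spin":14.7},{"hand":0.06,"x":0.154,"y":0.31,"z":0.08,"spin":14.7},{"hand":0.06,"x":0.154,"y":0.31,"z":0.08,"spin":14.7},{"hand":0.06,"x":0.154,"y":0.31,"z":0.08,"spin":14.7}]'
python3 - <<'E'
from cell import *
from h import *
L=lambda n:dict(np.load(f"pics/{n}.npz"))
print("tip",tri([(L("top2"),(390,274.5)),(L("plumb"),(275.2,179))]))
w=read_camera("wrist");np.savez("pics/wrist2.npz",**w);cv2.imwrite("pics/w2.png",w["img"][:,:,::-1])
s=state();print(s["t"],s["eef_pos"],s["tcp_rot"])
h=cv2.cvtColor(w["img"],cv2.COLOR_RGB2HSV)
for p in[(330,200)]:print(h[p[1],p[0]])
print("expected rail centre px",proj(w,[571,209,195]),proj(w,[602,301,195]),proj(w,[539,116,195]))
E
```

```text
t: 12.72
eef_pos: [546.6, 132.7, 329.7]
tcp_rot: [3.142, -0.0, -0.33]
ft_force: [-0.1, 0.3, 0.4]
opening: 0.633
tip (array([ 495.70250704, -176.21910098,  251.17410213]), [0.0, 0.0])
12.7667 [546.63230538 132.67353966 329.7402115 ] [ 3.14157614e+00 -1.50485306e-04 -3.29091239e-01]
[ 14 137  84]
expected rail centre px (np.float64(316.7381426448029), np.float64(139.9974453465768)) (np.float64(315.7997567702726), np.float64(-2.1036769862074607)) (np.float64(316.7932248386609), np.float64(257.23994607819986))
```

View pics/w2.png

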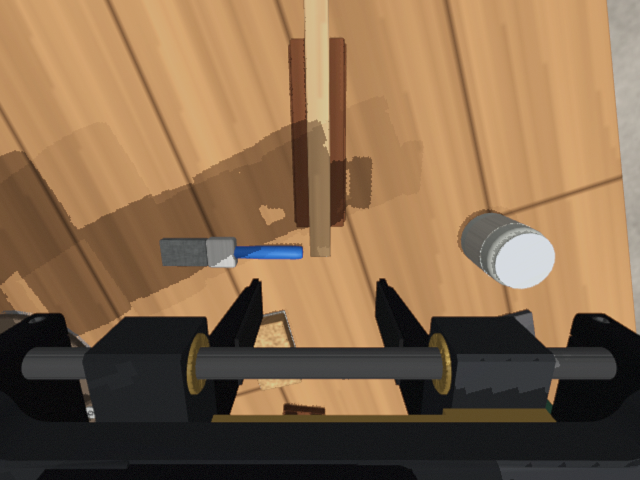

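The rail runs nearly straight up the image, from its -y end at (320,257) to col 316 at the top edge, as predicted. The brush and can are clear. I'll refine the rail line and its height.

```bash
python3 - <<'E'
from h import *
L=lambda n:dict(np.load(f"pics/{n}.npz"))
t,s,w=L("top0"),L("scene0"),L("wrist2")
e,r=tri([(t,(265.9,254.4)),(w,(320.5,257.3)),(s,(386,252.4))]);print("-y end",e.round(1),r)
e2,r2=tri([(t,(265.9,254.4)),(w,(320.5,257.3))]);print(" top+wrist",e2.round(1),r2)
h=cv2.cvtColor(w["img"],cv2.COLOR_RGB2HSV).astype(int)
print(w["img"][60,295:345].tolist()[::2]);print(w["img"][200,300:345].tolist()[::2])
for row in(10,30,235,250):
    g=cv2.cvtColor(w["img"],cv2.COLOR_RGB2GRAY)[row].astype(int);d=np.abs(np.diff(cv2.GaussianBlur(w["img"],(3,3),0)[row].astype(int),axis=0)).sum(1)
    print(row,[(i,int(d[i])) for i in range(295,345) if d[i]>25])
for p in[(316.5,5),(320.5,250)]:print(plane(w,p,195).round(1))
a,b=plane(w,(316.5,5),195),plane(w,(320.5,250),195);print("yaw",np.arctan2(-(b-a)[0],-(b-a)[1]))
E
```

```text
-y end [540.3 115.2 189.3] [4.2, 2.4, 6.3]
 top+wrist [540.6 111.4 184.4] [0.3, 0.3]
[[122, 74, 49], [122, 75, 47], [128, 78, 51], [134, 84, 53], [133, 82, 51], [147, 114, 80], [214, 185, 139], [213, 185, 138], [213, 185, 138], [213, 185, 139], [213, 184, 138], [213, 181, 134], [211, 177, 130], [214, 183, 138], [213, 190, 144], [214, 194, 147], [215, 192, 145], [132, 96, 66], [115, 69, 46], [116, 70, 45], [119, 71, 47], [123, 75, 49], [124, 77, 47], [133, 84, 54], [114, 71, 46]]
[[71, 44, 27], [73, 45, 30], [72, 43, 27], [71, 41, 26], [75, 50, 32], [135, 108, 76], [132, 105, 75], [137, 109, 77], [146, 116, 83], [147, 118, 84], [145, 116, 83], [145, 115, 83], [148, 117, 85], [148, 118, 85], [150, 120, 85], [84, 60, 39], [71, 44, 28], [70, 43, 27], [70, 42, 26], [72, 43, 27], [73, 44, 26], [81, 48, 33], [81, 47, 30]]
10 [(303, 28), (304, 42), (305, 26), (326, 37), (327, 57)]
30 [(304, 43), (305, 71), (306, 30), (327, 46), (328, 31)]
235 [(308, 65), (309, 55), (329, 32), (330, 62), (331, 31)]
250 [(300, 29), (301, 80), (302, 125), (303, 66), (308, 32), (309, 70), (310, 45), (330, 50)]
[601.  296.7 195. ]
[544.2 121.2 195. ]
yaw 0.3132513596260743
```

```bash
python3 -m handwheel '[{"hand":0.06,"x":0.0125,"y":0.037,"z":-0.005,"spin":0.18},{"hand":0.06,"x":0.025,"y":0.074,"z":-0.015,"spin":0.18},{"hand":0.06,"x":0.0375,"y":0.111,"z":-0.03,"spin":0.18},{"hand":0.06,"x":0.0485,"y":0.147,"z":-0.04,"spin":0.18},{"hand":0.06,"x":0.0485,"y":0.147,"z":-0.06,"spin":0.18},{"hand":0.06,"x":0.0485,"y":0.147,"z":-0.09,"spin":0.18},{"hand":0.06,"x":0.0485,"y":0.147,"z":-0.12,"spin":0.18},{"hand":0.06,"x":0.0485,"y":0.147,"z":-0.14,"spin":0.18},{"hand":0.06,"x":0.0485,"y":0.147,"z":-0.152,"spin":0.18},{"hand":0.06,"x":0.0485,"y":0.147,"z":-0.152,"spin":0.18},{"hand":0.0,"x":0.0485,"y":0.147,"z":-0.152,"spin":0.18},{"hand":0.0,"x":0.0485,"y":0.147,"z":-0.152,"spin":0.18},{"hand":0.0,"x":0.0485,"y":0.147,"z":-0.152,"spin":0.18},{"hand":0.0,"x":0.0485,"y":0.147,"z":-0.152,"spin":0.18},{"hand":0.0,"x":0.0485,"y":0.147,"z":-0.152,"spin":0.18},{"hand":0.0,"x":0.0485,"y":0.147,"z":-0.152,"spin":0.18},{"hand":0.0,"x":0.0485,"y":0.147,"z":-0.152,"spin":0.18},{"hand":0.0,"x":0.0485,"y":0.147,"z":-0.152,"spin":0.18}]'
```

```text
t: 14.27
eef_pos: [595.3, 280.1, 177.9]
tcp_rot: [-3.141, -0.0, -0.31]
ft_force: [-0.2, -0.8, 1.9]
opening: 0.187
```

Gripped: the opening is 17.8 mm, matching the 18 mm rail. I'll lift straight up and carry the frame to the -x side of the hook.

```bash
python3 -m handwheel '[{"hand":0,"x":0,"y":0,"z":0.008,"spin":0},{"hand":0,"x":0,"y":0,"z":0.02,"spin":0},{"hand":0,"x":0,"y":0,"z":0.035,"spin":0},{"hand":0,"x":0,"y":0,"z":0.055,"spin":0},{"hand":0,"x":0,"y":0,"z":0.075,"spin":0},{"hand":0,"x":0,"y":0,"z":0.088,"spin":0},{"hand":0,"x":-0.005,"y":-0.008,"z":0.095,"spin":0.2},{"hand":0,"x":-0.018,"y":-0.025,"z":0.097,"spin":0.5},{"hand":0,"x":-0.035,"y":-0.05,"z":0.097,"spin":0.9},{"hand":0,"x":-0.052,"y":-0.077,"z":0.097,"spin":1.3},{"hand":0,"x":-0.07,"y":-0.104,"z":0.097,"spin":1.7},{"hand":0,"x":-0.088,"y":-0.131,"z":0.097,"spin":2.1},{"hand":0,"x":-0.106,"y":-0.158,"z":0.097,"spin":2.5},{"hand":0,"x":-0.124,"y":-0.185,"z":0.097,"spin":2.9},{"hand":0,"x":-0.141,"y":-0.211,"z":0.097,"spin":3.12},{"hand":0,"x":-0.15,"y":-0.23,"z":0.097,"spin":3.12},{"hand":0,"x":-0.155,"y":-0.24,"z":0.097,"spin":3.12},{"hand":0,"x":-0.155,"y":-0.245,"z":0.097,"spin":3.12}]'
python3 -m handwheel '[{"hand":0,"x":0,"y":-0.006,"z":0,"spin":0},{"hand":0,"x":0,"y":-0.018,"z":0,"spin":0},{"hand":0,"x":0.002,"y":-0.036,"z":0,"spin":0},{"hand":0,"x":0.006,"y":-0.058,"z":0,"spin":0},{"hand":0,"x":0.01,"y":-0.08,"z":0,"spin":0},{"hand":0,"x":0.014,"y":-0.1,"z":0,"spin":0},{"hand":0,"x":0.017,"y":-0.118,"z":0,"spin":0},{"hand":0,"x":0.02,"y":-0.13,"z":0,"spin":0},{"hand":0,"x":0.02,"y":-0.137,"z":0,"spin":0},{"hand":0,"x":0.02,"y":-0.137,"z":0,"spin":0},{"hand":0,"x":0.02,"y":-0.137,"z":0,"spin":0}]'
python3 - <<'E'
from cell import *
from h import *
ims=[]
for n in("scene","top"):
    c=read_camera(n);np.savez(f"pics/{n}4.npz",**c);ims.append(c["img"])
s=state();print(s["t"],s["eef_pos"],s["tcp_rot"],s["moment"],s["opening"])
cv2.imwrite("pics/v6.png",np.hstack([cv2.resize(ims[0][100:280,190:370],(400,400)),cv2.resize(ims[1][200:340,310:450],(400,400))])[:,:,::-1])
E
```

```text
t: 15.77
eef_pos: [439.7, 34.1, 275.7]
tcp_rot: [3.142, -0.001, -0.039]
ft_force: [0.6, 0.0, -2.5]
opening: 0.187
t: 16.68
eef_pos: [460.2, -101.5, 274.5]
tcp_rot: [-3.141, 0.0, -0.038]
ft_force: [-0.2, 0.5, -2.4]
opening: 0.187
16.7833 [ 460.16469829 -101.16538548  274.67934079] [-3.14135053e+00  1.51400153e-05 -3.68677927e-02] [ 0.17431499 -0.10172453 -0.02276366] 0.18736959674899814
```

View pics/v6.png

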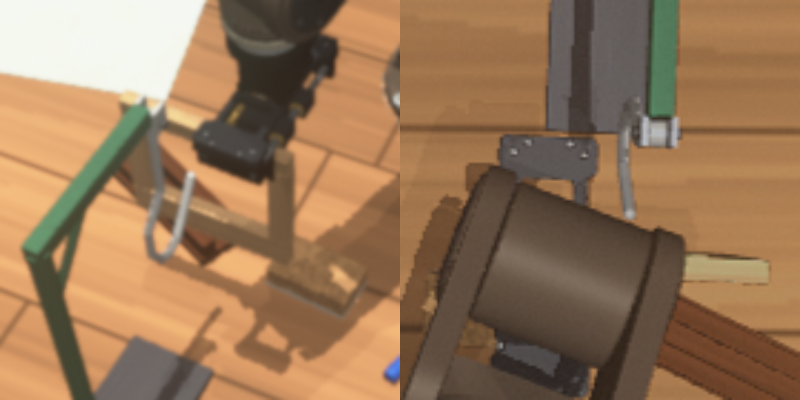

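The frame hangs in the jaws and looks level, its free end at top px (439,294) and scene px (248.5,144). I'll check that end for level and position before threading the hook.

```bash
python3 - <<'E'
from h import *
L=lambda n:dict(np.load(f"pics/{n}.npz"))
t,s=L("top4"),L("scene4")
print("end tri",tri([(t,(438.8,293.8)),(s,(248.5,143.7))]), "top z292",plane(t,(438.8,293.8),292).round(1))
E=[453.6,-274,292];print("expect px",proj(t,E),proj(s,E))
S=[457.4+72.6*0-3.8*1.0,-174.1-100,268];print("underside end px scene",proj(s,S))
im=t["img"].astype(int)
for r in range(286,304):print(r,np.flatnonzero((im[r,432:446].max(1)>185)|(np.ptp(im[r,432:446],axis=1)<75)).tolist(),im[r,437].tolist()) 
E
```

```text
end tri (array([ 453.02356377, -271.99528952,  287.17157416]), [5.4, 5.4]) top z292 [ 455.5 -276.   292. ]
expect px (np.float64(437.86094449598204), np.float64(294.66879097800387)) (np.float64(245.05888235480387), np.float64(141.90155050789693))
underside end px scene (np.float64(246.2383468663088), np.float64(149.02575898541778))
286 [] [178, 129, 84]
287 [] [174, 128, 83]
288 [] [174, 127, 82]
289 [] [177, 129, 84]
290 [0, 1, 2, 3] [177, 128, 83]
291 [0, 1, 2, 3, 4, 5, 6] [151, 135, 96]
292 [0, 1, 2, 3, 4, 5, 6] [184, 169, 121]
293 [0, 1, 2, 3, 4, 5, 6] [184, 166, 118]
294 [0, 1, 2, 3, 4, 5, 6] [184, 165, 118]
295 [0, 1, 2, 3, 4, 5, 6] [184, 166, 119]
296 [0, 1, 2, 3, 4, 5, 6] [182, 162, 116]
297 [6] [184, 154, 108]
298 [0, 2, 3, 4, 5, 6] [182, 157, 111]
299 [] [149, 109, 70]
300 [] [184, 139, 90]
301 [] [183, 139, 89]
302 [] [182, 141, 91]
303 [] [181, 139, 89]
```

The position agrees with plan to 2–3 mm and the frame is level within noise. I'll pass over the tip, then come diagonally down into the bend, stopping about 10 mm above the seat.

```bash
python3 -m handwheel '[{"hand":0,"x":0.004,"y":0,"z":0,"spin":0},{"hand":0,"x":0.012,"y":0,"z":0,"spin":0},{"hand":0,"x":0.022,"y":-0.001,"z":0,"spin":0},{"hand":0,"x":0.032,"y":-0.001,"z":0,"spin":0},{"hand":0,"x":0.042,"y":-0.002,"z":0,"spin":0},{"hand":0,"x":0.052,"y":-0.002,"z":0,"spin":0},{"hand":0,"x":0.062,"y":-0.002,"z":0,"spin":0},{"hand":0,"x":0.069,"y":-0.003,"z":-0.003,"spin":0},{"hand":0,"x":0.073,"y":-0.003,"z":-0.009,"spin":0},{"hand":0,"x":0.077,"y":-0.003,"z":-0.017,"spin":0},{"hand":0,"x":0.081,"y":-0.003,"z":-0.025,"spin":0},{"hand":0,"x":0.085,"y":-0.003,"z":-0.033,"spin":0},{"hand":0,"x":0.088,"y":-0.003,"z":-0.041,"spin":0},{"hand":0,"x":0.091,"y":-0.003,"z":-0.048,"spin":0},{"hand":0,"x":0.094,"y":-0.004,"z":-0.055,"spin":0},{"hand":0,"x":0.095,"y":-0.004,"z":-0.06,"spin":0},{"hand":0,"x":0.095,"y":-0.004,"z":-0.062,"spin":0},{"hand":0,"x":0.095,"y":-0.004,"z":-0.062,"spin":0}]'
python3 watch.py 3 v7
```

```text
t: 18.28
eef_pos: [555.1, -105.9, 212.1]
tcp_rot: [-3.141, 0.001, -0.038]
ft_force: [0.0, 0.2, -2.4]
opening: 0.186
[0, 0, 0]
18.4333 [ 555.27093918 -105.99449613  213.04906942] [-0.21574758 -0.27876955 -2.63042151]
```

View pics/v7.png

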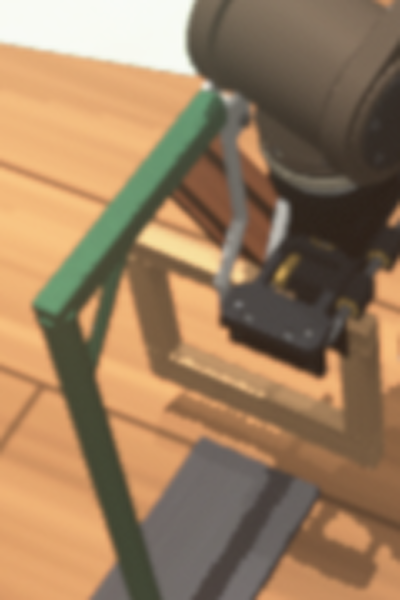

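The rail is inside the bend with the shank still plumb and no contact force. I'll lower in small steps and watch the force.

```bash
python3 -m handwheel '[{"hand":0,"x":0,"y":0,"z":-0.001,"spin":0},{"hand":0,"x":0,"y":0,"z":-0.002,"spin":0},{"hand":0,"x":0,"y":0,"z":-0.003,"spin":0},{"hand":0,"x":0,"y":0,"z":-0.004,"spin":0},{"hand":0,"x":0,"y":0,"z":-0.005,"spin":0},{"hand":0,"x":0,"y":0,"z":-0.006,"spin":0},{"hand":0,"x":0,"y":0,"z":-0.007,"spin":0},{"hand":0,"x":0,"y":0,"z":-0.007,"spin":0},{"hand":0,"x":0,"y":0,"z":-0.007,"spin":0}]'
python3 -m handwheel '[{"hand":0,"x":0,"y":0,"z":-0.0005,"spin":0},{"hand":0,"x":0,"y":0,"z":-0.001,"spin":0},{"hand":0,"x":0,"y":0,"z":-0.0015,"spin":0},{"hand":0,"x":0,"y":0,"z":-0.0015,"spin":0},{"hand":0,"x":0,"y":0,"z":-0.0015,"spin":0}]'
python3 -m handwheel '[{"hand":0,"x":0,"y":0,"z":-0.0005,"spin":0},{"hand":0,"x":0,"y":0,"z":-0.001,"spin":0},{"hand":0,"x":0,"y":0,"z":-0.001,"spin":0},{"hand":0,"x":0,"y":0,"z":-0.001,"spin":0}]'
python3 watch.py 2 x1
```

```text
t: 19.18
eef_pos: [555.2, -106.0, 205.6]
tcp_rot: [-3.142, 0.0, -0.038]
ft_force: [-0.5, 0.2, -2.0]
opening: 0.185
t: 19.6
eef_pos: [555.2, -105.9, 204.1]
tcp_rot: [-3.142, -0.0, -0.038]
ft_force: [0.2, 0.6, -2.8]
opening: 0.184
t: 19.93
eef_pos: [555.2, -106.0, 203.1]
tcp_rot: [3.142, -0.0, -0.038]
ft_force: [-0.3, 1.1, -1.8]
opening: 0.188
[0, 0]
20.0333 [ 555.22428283 -105.96416056  203.15504371] [-0.18558566  0.05248804 -2.05187064]
```

```bash
python3 -m handwheel '[{"hand":0,"x":0,"y":0,"z":-0.0005,"spin":0},{"hand":0,"x":0,"y":0,"z":-0.001,"spin":0},{"hand":0,"x":0,"y":0,"z":-0.001,"spin":0},{"hand":0,"x":0,"y":0,"z":-0.001,"spin":0}]'
python3 -m handwheel '[{"hand":0,"x":0,"y":0,"z":-0.0005,"spin":0},{"hand":0,"x":0,"y":0,"z":-0.001,"spin":0},{"hand":0,"x":0,"y":0,"z":-0.001,"spin":0},{"hand":0,"x":0,"y":0,"z":-0.001,"spin":0}]'
python3 -c "
from cell import *
s=state();print(s['ft_force'],s['moment'])"
```

```text
t: 20.37
eef_pos: [555.3, -106.0, 202.3]
tcp_rot: [3.141, -0.0, -0.037]
ft_force: [-0.2, 0.2, -0.6]
opening: 0.19
t: 20.7
eef_pos: [555.5, -106.0, 201.6]
tcp_rot: [3.141, -0.001, -0.037]
ft_force: [-1.3, 0.9, 5.2]
opening: 0.183
[-1.27107467  0.91916469  5.22134455] [-0.13441175 -0.12800632  0.04405168]
```

Contact came at TCP z ≈ 202, exactly the seat height. I'll ease off 0.5 mm to unload, then open gently.

```bash
python3 -m handwheel '[{"hand":0,"x":0,"y":0,"z":0.0006,"spin":0},{"hand":0,"x":0,"y":0,"z":0.0006,"spin":0},{"hand":0,"x":0,"y":0,"z":0.0006,"spin":0},{"hand":0.02,"x":0,"y":0,"z":0.0006,"spin":0},{"hand":0.021,"x":0,"y":0,"z":0.0006,"spin":0},{"hand":0.022,"x":0,"y":0,"z":0.0006,"spin":0},{"hand":0.024,"x":0,"y":0,"z":0.0006,"spin":0},{"hand":0.026,"x":0,"y":0,"z":0.0006,"spin":0},{"hand":0.03,"x":0,"y":0,"z":0.0006,"spin":0},{"hand":0.035,"x":0,"y":0,"z":0.0006,"spin":0},{"hand":0.04,"x":0,"y":0,"z":0.0006,"spin":0},{"hand":0.045,"x":0,"y":0,"z":0.0006,"spin":0},{"hand":0.05,"x":0,"y":0,"z":0.0006,"spin":0},{"hand":0.05,"x":0,"y":0,"z":0.0006,"spin":0},{"hand":0.05,"x":0,"y":0,"z":0.0006,"spin":0}]'
cat > fr.py <<'E'
from cell import *
from h import *
import sys
F=[read_camera("scene")["img"] for i in range(int(sys.argv[1]))]
t=read_camera("top")["img"];w=read_camera("wrist")["img"]
P=lambda i:cv2.GaussianBlur(i[120:330,225:320],(0,0),.8).astype(np.float32).mean(2)
a=P(F[0]);print("changed px",[int((np.abs(P(f)-a)>8).sum()) for f in F])
cv2.imwrite(f"pics/{sys.argv[2]}.png",np.hstack([cv2.resize(F[-1][120:330,190:370],(510,595)),np.vstack([cv2.resize(t[170:320,330:470],(285,300)),cv2.resize(w,(285,295))])])[:,:,::-1])
s=state();print(s["t"],s["eef_pos"],s["ft_force"],s["opening"])
E
python3 fr.py 14 x2
```

```text
t: 21.95
eef_pos: [555.2, -106.0, 201.8]
tcp_rot: [3.142, -0.0, -0.038]
ft_force: [0.1, 0.6, 0.1]
opening: 0.52
changed px [0, 18, 91, 184, 299, 360, 364, 370, 368, 341, 284, 241, 181, 152]
22.75 [ 555.23513241 -105.97479588  201.77624458] [0.22079691 0.02803097 0.02051966] 0.5252973821312336
```

```bash
cat > flow.py <<'E'
from cell import *
from h import *
import sys
F=[cv2.cvtColor(read_camera("scene")["img"],cv2.COLOR_RGB2GRAY) for i in range(int(sys.argv[1]))]
# corner tracking (KLT) inside the given boxes of the scene picture
for name,(r0,r1,c0,c1) in {"hook":(140,215,250,284),"frame bottom":(215,270,225,310),"rail -y end":(180,205,225,250)}.items():
    m=np.zeros_like(F[0]);m[r0:r1,c0:c1]=255
    p=cv2.goodFeaturesToTrack(F[0],12,.05,5,mask=m)
    D=[]
    for f in F:
        q,st,_=cv2.calcOpticalFlowPyrLK(F[0],f,p,None,winSize=(11,11));D.append((q-p)[:,0])
    D=np.array(D);amp=np.ptp(D,axis=0);k=np.argsort(-amp.sum(1))[:3]
    print(name,[(p[i,0].tolist(),amp[i].round(2).tolist()) for i in k]);print("  trace",D[:,k[1]].round(1)[::2].tolist())
s=state();print(s["t"],s["ft_force"])
E
python3 flow.py 22
```

```text
hook [([262.0, 205.0], [0.17000000178813934, 0.15000000596046448]), ([254.0, 202.0], [0.18000000715255737, 0.12999999523162842]), ([267.0, 201.0], [0.12999999523162842, 0.18000000715255737])]
  trace [[0.0, 0.0], [-0.0, -0.0], [-0.10000000149011612, 0.0], [-0.10000000149011612, 0.10000000149011612], [-0.20000000298023224, 0.10000000149011612], [-0.20000000298023224, 0.10000000149011612], [-0.20000000298023224, 0.10000000149011612], [-0.10000000149011612, 0.10000000149011612], [-0.10000000149011612, 0.10000000149011612], [-0.0, 0.0], [-0.0, -0.0]]
frame bottom [([244.0, 231.0], [0.33000001311302185, 0.25]), ([268.0, 239.0], [0.25999999046325684, 0.3199999928474426]), ([242.0, 239.0], [0.27000001072883606, 0.2800000011920929])]
  trace [[0.0, 0.0], [-0.10000000149011612, -0.10000000149011612], [-0.10000000149011612, 0.0], [-0.10000000149011612, 0.10000000149011612], [-0.20000000298023224, 0.20000000298023224], [-0.20000000298023224, 0.30000001192092896], [-0.20000000298023224, 0.20000000298023224], [-0.10000000149011612, 0.20000000298023224], [-0.10000000149011612, 0.10000000149011612], [-0.10000000149011612, 0.0], [-0.10000000149011612, -0.0]]
rail -y end [([228.0, 202.0], [0.14000000059604645, 0.3499999940395355]), ([230.0, 194.0], [0.10000000149011612, 0.15000000596046448]), ([234.0, 190.0], [0.07000000029802322, 0.07000000029802322])]
  trace [[0.0, 0.0], [0.0, 0.0], [-0.0, 0.0], [-0.10000000149011612, 0.10000000149011612], [-0.10000000149011612, 0.10000000149011612], [-0.10000000149011612, 0.20000000298023224], [-0.10000000149011612, 0.10000000149011612], [-0.10000000149011612, 0.10000000149011612], [-0.0, 0.10000000149011612], [-0.0, 0.0], [-0.0, 0.0]]
23.85 [-0.85025418 -0.5678406   0.2376176 ]
```

The frame is hanging with only about 0.4 mm residual motion. I'll withdraw the gripper straight up, then away to the left.

```bash
python3 -m handwheel '[{"hand":0.05,"x":0,"y":0,"z":0.003,"spin":0},{"hand":0.05,"x":0,"y":0,"z":0.01,"spin":0},{"hand":0.05,"x":0,"y":0,"z":0.02,"spin":0},{"hand":0.05,"x":0,"y":0,"z":0.03,"spin":0},{"hand":0.05,"x":0,"y":0,"z":0.045,"spin":0},{"hand":0.05,"x":0,"y":0,"z":0.065,"spin":0},{"hand":0.05,"x":0,"y":0,"z":0.085,"spin":0},{"hand":0.05,"x":0,"y":0.02,"z":0.1,"spin":0},{"hand":0.05,"x":0,"y":0.05,"z":0.11,"spin":0},{"hand":0.05,"x":0,"y":0.09,"z":0.12,"spin":0},{"hand":0.05,"x":0,"y":0.13,"z":0.12,"spin":0},{"hand":0.05,"x":0,"y":0.17,"z":0.12,"spin":0},{"hand":0.05,"x":0,"y":0.2,"z":0.12,"spin":0},{"hand":0.05,"x":0,"y":0.2,"z":0.12,"spin":0}]'
python3 flow.py 18; python3 fr.py 2 v8
```

```text
t: 25.02
eef_pos: [554.8, 98.5, 323.1]
tcp_rot: [-3.14, -0.002, -0.034]
ft_force: [0.4, 0.4, -0.7]
opening: 0.526
hook [([267.0, 201.0], [0.07999999821186066, 0.18000000715255737]), ([260.0, 198.0], [0.10000000149011612, 0.10999999940395355]), ([262.0, 205.0], [0.10999999940395355, 0.10000000149011612])]
  trace [[0.0, 0.0], [-0.0, -0.0], [-0.0, -0.0], [-0.0, -0.0], [-0.0, -0.0], [0.0, -0.0], [0.0, -0.0], [0.10000000149011612, -0.10000000149011612], [0.0, -0.0]]
frame bottom [([279.0, 243.0], [0.41999998688697815, 0.05999999865889549]), ([294.0, 251.0], [0.07999999821186066, 0.23999999463558197]), ([244.0, 231.0], [0.2199999988079071, 0.09000000357627869])]
  trace [[0.0, 0.0], [-0.0, 0.0], [0.0, 0.10000000149011612], [0.0, 0.10000000149011612], [-0.0, 0.0], [0.0, -0.0], [-0.0, -0.10000000149011612], [-0.0, -0.10000000149011612], [0.0, -0.10000000149011612]]
rail -y end [([232.0, 201.0], [0.18000000715255737, 0.10000000149011612]), ([227.0, 203.0], [0.05999999865889549, 0.1899999976158142]), ([230.0, 194.0], [0.07000000029802322, 0.10000000149011612])]
  trace [[0.0, 0.0], [0.0, -0.0], [0.0, -0.0], [-0.0, -0.0], [-0.0, -0.0], [-0.0, -0.0], [0.0, -0.10000000149011612], [0.0, -0.20000000298023224], [0.0, -0.20000000298023224]]
25.9167 [ 0.27627046  0.30213544 -0.71958844]
changed px [0, 0]
26.1167 [555.22725168  94.08136013 321.74728322] [-0.39859134 -0.28015067 -0.53793982] 0.5263043994534685
```

View pics/v8.png

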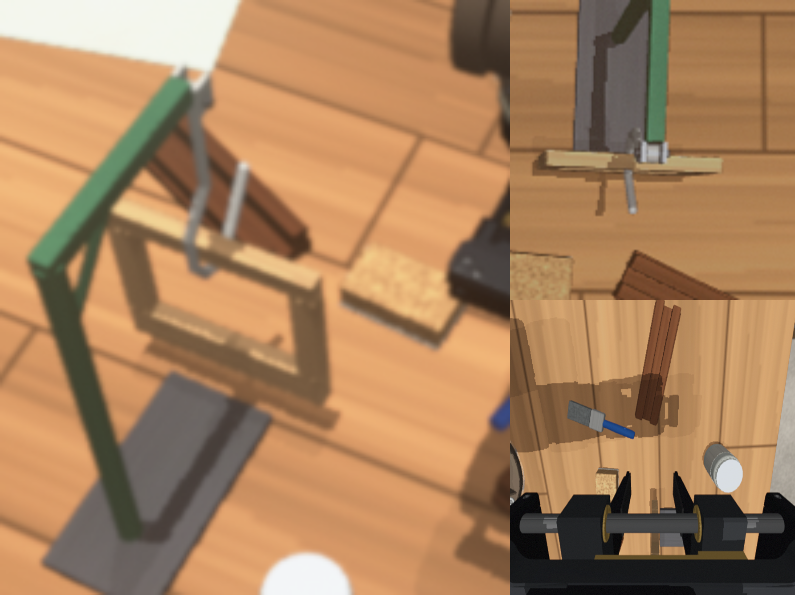

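The frame hangs by mid-rail in the bend, clear of everything, and the bystanders are in place. One last check of level, then I'll hand in.

```bash
python3 - <<'E'
from h import *
from cell import job_done
L=lambda n:dict(np.load(f"pics/{n}.npz"))
t,s=L("top4"),L("scene4")
a=tri([(t,(433.6,252.5)),(s,(230.3,193))]);b=tri([(t,(347.5,248.5)),(s,(302.5,219.5))])
print(a,b,"tilt",(b[0]-a[0])[2]/200,"mid",(a[0]+b[0])/2)
E
python3 flow.py 16 | grep -v trace
```

```text
(array([ 546.15251627, -279.493704  ,  203.54520884]), [3.8, 3.8]) (array([554.05423486, -80.61199594, 218.80693806]), [1.4, 1.4]) tilt 0.07630864609237477 mid [ 550.10337556 -180.05284997  211.17607345]
hook [([262.0, 205.0], [0.07999999821186066, 0.05000000074505806]), ([272.0, 210.0], [0.07000000029802322, 0.05999999865889549]), ([267.0, 201.0], [0.03999999910593033, 0.07999999821186066])]
frame bottom [([279.0, 243.0], [0.3400000035762787, 0.09000000357627869]), ([243.0, 231.0], [0.20000000298023224, 0.07999999821186066]), ([294.0, 251.0], [0.07999999821186066, 0.17000000178813934])]
rail -y end [([232.0, 201.0], [0.11999999731779099, 0.03999999910593033]), ([230.0, 194.0], [0.029999999329447746, 0.05000000074505806]), ([227.0, 203.0], [0.019999999552965164, 0.05000000074505806])]
26.9167 [ 0.10689818 -0.05470635  0.39761866]
```

The rough tilt of 0.076 rad rests on hand-picked pixels with 4 mm residuals. I'll check it more precisely by casting the frame's outline in the scene view onto its known vertical plane.

```bash
python3 - <<'E'
from cell import *
from h import *
c=read_camera("scene");g=cv2.cvtColor(c["img"],cv2.COLOR_RGB2GRAY)
x0,y0=222,185;r=g[y0:270,x0:312];
seg=cv2.createLineSegmentDetector().detect(cv2.resize(r,None,fx=4,fy=4,interpolation=cv2.INTER_CUBIC))[0][:,0]/4
ex=np.array([np.cos(.038),-np.sin(.038),0]);ey=np.array([np.sin(.038),np.cos(.038),0])
def on(p,off):
    o,d=ray(c,p);P0=np.array([552,-178,0])+off*ex;k=((P0-o)@ex)/(d@ex);X=o+d*k;return (X-P0)@ey,X[2]
for s in seg:
    L=np.hypot(s[2]-s[0],s[3]-s[1])
    if L<12:continue
    A=on((s[0]+x0,s[1]+y0),9);B=on((s[2]+x0,s[3]+y0),9)
    if A[1]<-40 or B[1]<-40:continue
    dy,dz=B[0]-A[0],B[1]-A[1]
    tilt=np.arctan2(dz,dy) if abs(dy)>abs(dz) else np.arctan2(-dy,dz)
    tilt=(tilt+np.pi/2)%np.pi-np.pi/2
    print(np.round([s[0]+x0,s[1]+y0,s[2]+x0,s[3]+y0],1).tolist(),"y,z",np.round(A),np.round(B),"tilt %.3f"%tilt)
E
```

```text
[292.8999938964844, 212.3000030517578, 276.6000061035156, 205.6999969482422] y,z [ 81. 250.] [ 40. 249.] tilt 0.015
[258.8999938964844, 206.5, 299.70001220703125, 222.1999969482422] y,z [-10. 217.] [ 97. 222.] tilt 0.043
[230.0, 195.10000610351562, 255.89999389648438, 205.39999389648438] y,z [-89. 214.] [-18. 216.] tilt 0.030
[272.3999938964844, 184.89999389648438, 268.1000061035156, 203.1999969482422] y,z [ 35. 320.] [ 18. 245.] tilt -0.230
[226.6999969482422, 200.8000030517578, 222.10000610351562, 221.60000610351562] y,z [-104.  184.] [-137.   76.] tilt -0.298
[277.3999938964844, 245.3000030517578, 293.8999938964844, 252.1999969482422] y,z [28. 76.] [76. 77.] tilt 0.025
[243.3000030517578, 231.60000610351562, 268.70001220703125, 241.6999969482422] y,z [-73.  71.] [ 3. 75.] tilt 0.054
[255.6999969482422, 210.10000610351562, 242.3000030517578, 204.6999969482422] y,z [-21. 196.] [-58. 195.] tilt 0.015
[271.6000061035156, 204.5, 276.29998779296875, 185.0] y,z [ 27. 246.] [ 45. 325.] tilt -0.230
[303.5, 218.0, 306.8999938964844, 258.29998779296875] y,z [108. 244.] [113.  75.] tilt 0.029
[... 580 characters left out ...]
703125] y,z [-61. -15.] [  8. -15.] tilt -0.010
[311.70001220703125, 215.0, 298.8999938964844, 210.3000030517578] y,z [129. 268.] [ 97. 267.] tilt 0.057
[250.1999969482422, 192.3000030517578, 236.6999969482422, 187.3000030517578] y,z [-28. 259.] [-64. 257.] tilt 0.059
[255.3000030517578, 249.6999969482422, 241.10000610351562, 244.3000030517578] y,z [-46.   2.] [-91.  -2.] tilt 0.096
[272.1000061035156, 257.20001220703125, 255.0, 250.10000610351562] y,z [7. 2.] [-47.  -0.] tilt 0.042
[222.1999969482422, 194.6999969482422, 229.6999969482422, 185.0] y,z [-113.  202.] [-83. 255.] tilt -0.519
[233.5, 246.1999969482422, 248.3000030517578, 252.1999969482422] y,z [-120.  -33.] [-72. -29.] tilt 0.074
```

The frame's stile edges agree on a tilt of about 0.03 rad (rail edges 0.015–0.054), so it hangs about level. The hook seat lies at mid-rail within 3 mm. Handing in.

```bash
python3 -c "
from cell import *
print(job_done()); print(state()['t'])"
```

```text
the job is handed in; nothing more can be done
None
the job is handed in; nothing more can be done
```

The job is handed in: the hook was stopped first, and the pine frame now hangs by the middle of its top rail in the bend. It took about 27 s of the 72 s. There was no verdict.

- **Stopping the hook:** I touched the tip with the closed fingers from the robot's side, let it come to rest against them, and backed off slowly. The swing left over was about 0.1 pixel in the camera image, or roughly 0.002 rad.
- **Hanging the frame:** I gripped the rail about 72 mm left of its middle, carried it over the hook tip and lowered it. It touched the seat at the expected height and pressed with about 5 N. I then eased off, opened the jaws, and withdrew upwards and to the left.
- **Last checks:** The frame hangs mid-rail to within about 3 mm, tilted about 0.03 rad. Its remaining motion was under about 1 mm, and the gripper is well clear of everything. The can, block and brush look untouched in the last pictures; I did not measure them.
- **Disagreements:**
  - A rough two-view estimate put the tilt at 0.076 rad, from hand-picked pixels with up to 4 mm residuals. The edge-based check gave 0.015–0.054 rad, with the stiles at about 0.03, and I trust that one.
  - Before the grasp, my measured height of the rail's top was 184–189 mm, against 195 mm from the given sizes. I used 195 mm, and the 17.8 mm grip and the contact at seat height both fit it.

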